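# Pin a test specimen into the fork of a horizontal test stand

## Task

Slide the test stand's carriage up and pin the white specimen into its fork: the middle-sized of the three pins in the rack goes down through both ears and the specimen's eye between them, until its collar sits flat on the upper ear, and is let go. Specimens differ in length and the eye is hidden once it is between the ears, so feel for it with the pin and never force it: neither the pin nor the gripper may press on the specimen with more than 25 N, because it hangs on a light load cell. Leave the other two pins in the rack and do not disturb the other things on the bench.

Things in the scene. Friction and masses are not known exactly. Their poses are not given: they have to be found in the camera images.
- bore (a point): Centre of the bore's mouth on top of the moving fork's upper ear, 108 mm above the bench; z up, y = carriage travel towards the load cell, x across. Two steel ears 44 mm wide in x, 12 mm thick, 8 mm gap, reaching 22 mm in +y and 52 mm in -y of the bore, where they join. Bores 13.2 mm, in line. The specimen's flat end lies in the gap, its upper face 13 mm below the mouth; free below the lower ear.
- knob (a point): Centre of the black push knob on the carriage: upright, 22 mm diameter, from 98 to 132 mm above the bench, this point at 115 mm, 125 mm behind the bore (-y of bore, same axes). It stands on a 10 mm post; the saddle's top is 62 mm above the bench. An upright block 50 mm wide, 114 mm high, stands from 27 mm in front of the knob's axis, so pinch it across the travel.
- carriage (a joint): Carriage position on its guide rods, m: 0 fully back (right end), 0.041 at the front stop, growing along bore's y. It slides with about 3 N of friction, stays where it is left, and is pushed by its knob or dragged by a pin standing in its bore. The eye is in line with the bores at one unknown value between 0.014 and 0.038.
- anchor (a point): Top of the fixed fork's upper ear on the load cell, at the axis of the fixed pin (its head, 24 mm across, 22 mm tall, stands here), 108 mm above the bench. The flat white specimen, 6 mm thick, 32 mm wide at its ends, hangs level on that pin and reaches in -y into the moving fork. Its near hole, the eye (13.2 mm), is 88 to 112 mm from this axis; the end reaches 24 mm past the eye's centre.
- specimen: The specimen; origin on the fixed pin's axis (not at the eye), at mid thickness, 92 mm above the bench; z up, its -y axis points along it to the eye. It swings freely about the fixed pin by up to 0.7 degrees each way (1.3 mm at the eye): the pin's chamfered nose pushes it over easily. Lengthwise and downwards it does not give.
- pin: The pin to use, middle in size: steel, shank 12 mm diameter, 46 mm long with a 2.5 mm chamfer to 9.2 mm at the nose; collar 26 mm diameter, 4 mm thick; above it a ribbed head 18 mm diameter, 30 mm tall to grip (top 34 mm above the origin). Origin: centre of the collar's underside; z up. About 90 g. It stands upright in one of the rack's three holes, collar on the rack's top.
- pin_tip (a point): Centre of the pin's nose, 46 mm below pin's origin.
- rack: Fixed aluminium block 176 x 56 x 56 mm with three upright holes 58 mm apart in a row along its x axis; the three pins stand in them in any order. Origin: centre of its underside, z up.
- pin_thin: Other pin, to be left in the rack: 8 mm shank, collar 20 mm, head 12 mm diameter and 30 mm tall. Origin: centre of the collar's underside.
- pin_thick: Other pin, to be left in the rack: 15 mm shank, collar 34 mm, head 26 mm diameter and 30 mm tall. Origin: centre of the collar's underside.
- spare: Bystander: a spare white specimen lying flat on the bench, 148 x 32 x 6 mm. Origin: centre of its underside, length along y.
- beaker: Bystander: glass beaker, 68 mm diameter, 85 mm tall. Origin: centre of its underside.
- screwdriver: Bystander: screwdriver 190 mm long lying on the bench, along its x axis.
- bottle: Bystander: clear plastic bottle, 84 mm diameter, 250 mm tall. Origin: centre of its underside.
- cartridge: Bystander: steel canister, 66 mm diameter, 170 mm tall. Origin: centre of its underside.
- cap: Bystander: small screw cap, 28 mm diameter, 22 mm tall. Origin: centre of its underside.

How it is judged:
At the end, for the whole second after the job is handed in: The middle-sized pin stands upright (within 0.08 rad) in the fork's bores (within 3 mm of their axis, nose within 4 mm) with its collar on the upper ear (within 3 mm), the carriage up (joint above 0.011) so that the pin goes through the specimen's eye, all at rest and let go (z of pin in the frame of bore between -0.004 and 0.003 m and horizontal distance between pin and bore below 0.003 m and horizontal distance between pin_tip and bore below 0.004 m and angle between pin's own z axis and vertical below 0.08 rad and value of joint carriage above 0.011 m and linear speed of pin below 0.02 m/s and velocity of joint carriage between -0.01 and 0.01 m/s); the robot touches nothing.
It fails at once if the pin pressed on the specimen with more than 25 N (contact force between pin and specimen above 25 N).
It fails at once if the gripper pressed on the specimen with more than 25 N (contact force between any of the fingers, the arm and specimen above 25 N).
It fails at once if another pin taken out of the rack or pulled up (distance of any of pin_thin, pin_thick from where it was at the start of the episode above 0.015 m).
It fails at once if a bystander pushed away or knocked over (distance of any of spare, beaker, bottle, cartridge from where it was at the start of the episode above 0.02 m or distance of any of screwdriver, cap from where it was at the start of the episode above 0.03 m).
It also fails if it takes over 67 s, if anything falls off the work surface, if the arm or the gripper's body presses on something with over 40 N, if the wrist force passes 120 N, or if a joint passes its speed limit or range.

## Robot

A 7-joint arm with a two-finger parallel gripper is mounted at the origin on the work surface. World frame = base frame: x ahead of the robot, y to its left, z up, the work surface at z = 0. Lengths are in m, angles in rad, forces in N, time in s.
With the tool pointing down it reaches from about 0.425 to 0.875 m from the base axis. Payload 4.7 kg.
Tool frame: the origin (TCP) lies on the mounting face of the last link; the fingertips stand 173 mm ahead of it and the grasp point (between the pads) lies 155 mm ahead of it; z points along the fingers, x is the direction in which the jaws open and shut, and the axes are right-handed (so a half turn about z gives the same grasp; the last joint's range is limited). The gripper opens to 85 mm and grips with 20 to 120 N. Pads are 22 mm wide; open, the fingers measure 114 mm over their backs; the gripper's body (76 mm by 85 mm) begins 54 mm behind the grasp point. The pads swing forward as they close: fully open they stand 13 mm farther back than shut.
Start: joints at [-1.101, 0.321, -0.07, 1.45, 0.023, 1.371, -0.057], TCP at [0.286, 0.584, 0.405] pointing down, gripper open.
Joint ranges: [-2.86, 2.86], [-0.3, 2.09], [-1.38, 1.24], [0.06, 2.45], [-1.56, 4.7], [0.09, 2.05], [-2.69, 2.69]. Speed limits (rad/s): [2.57, 2.57, 3.14, 3.14, 3.14, 3.14, 3.14].

## Interface

Orientations are given as a rotation vector (axis times angle).
In Python, from rig import read_state, imaging, env gives the robot as it stands. The module is installed in compiled form; this text tells all that it offers.
- The arm moves only by the tool drive_tool, never from a script. Its argument "series" is a list of rows, each a list of 7 numbers: the shift along the tool's x, y, z in mm, then the turn, a rotation vector about the tool's x, y, z in rad, then the opening, from -1 (shut) to 1 (fully open), so that 0 is half open. In form: [[dx, dy, dz, rx, ry, rz, hand], ...]. A call has 1 to 5 rows; each row shifts and turns the pose as measured when the row begins, along the tool's axes as they then stand; what a row does not reach is not made up. A row lasts 1/12 s, in which the tool goes at most 41.7 mm and 7.16 degrees, less where a joint would pass 70% of its speed; a pose out of reach is approached as far as the arm can. A call with a gripper value outside its range is refused whole. The fingers move at their own pace and stop on an object; the grip force is fixed at half the most. Time passes only in rows, so rows that do not move let the fingers close. It gives the time, the measured TCP pose, the force and the opening at its end, in the units of the state.
- read_state(): the state, without advancing time (a new reading comes with each control period).
- imaging.camera(name): name is "side" or "top" or "wrist"; returns the picture (420x560x3 uint8, blue, green, red); there is no depth.
- imaging.calibration(name): a dict with "fx", "fy", "cx", "cy" (pixels), "rvec" (rotation vector, rad) and "tvec" (3), from world to camera coordinates, as OpenCV has them; the wrist camera has in their place "T_tool_cam" (4x4, takes a point from camera to tool coordinates, whose origin is the TCP and whose axes are the tool frame's). Camera axes: x right, y down, z forward; pixel columns grow to the right and rows downward; lengths in m; the calibration is good to about 2 mm. The wrist camera is an equidistant fisheye: a pixel r from the principal point sees the ray r / f radians off the axis. A picture is of the moment at which its call begins: read the wrist's pose just before it. calibration takes no time and is no camera call.
- env.finish_job(): hands the job in, once; it reports no verdict.
The state is a dict: "t": time; "q": joint angles; "dq": joint speeds; "joint_torque": joint torques, N m; "eef_pos": TCP position; "tcp_rot": TCP orientation; "wrist_force": force on the tool from outside, world axes, zero at the start; "wrist_torque": the same for the moment, N m; "grip_width": finger opening in m.
Only numpy, scipy, OpenCV 4.12 (cv2) and the standard library are available. Lean on these libraries where they do the work, as an engineer would, in place of code of your own. Each camera call takes 0.05 s, during which the arm holds its last target.

## Working session

There is one attempt and no reset: what is moved stays moved. The work goes in short steps, Python scripts to look and compute and a tool call to move; the robot and the scene stay as the last step left them, time stands still between calls to the robot, and variables do not carry over. Pictures are saved under pics/ and viewed, and the job is handed in when it is done.

Besides the shell and the picture viewer there is one more tool, called after "Call:" by a JSON object that holds its "fn" and its "kwargs", one argument or row to a line. drive_tool: Moves the arm, as the interface text tells. Its arguments: {"type":"object","properties":{"series":{"type":"array"}},"required":["series"]}

```bash
mkdir -p pics; ls
python3 - <<'E'
from rig import read_state, imaging, env
import cv2
print(read_state())
for n in("side","top","wrist"):
    print(n,imaging.calibration(n)); cv2.imwrite(f"pics/{n}0.png",imaging.camera(n))
E
```

```text
pics
{'t': 0.0, 'q': array([-1.10090636,  0.32181423, -0.07008378,  1.45164126,  0.02259824,
        1.37080724, -0.05689691]), 'dq': array([ 0.00086453,  0.00051219,  0.00099673,  0.00157215,  0.00205518,
        0.00096807, -0.00044912]), 'joint_torque': array([-4.30197824e-04, -4.93578887e+01, -3.82738179e-01, -3.14335763e+01,
        1.29489796e-02,  1.15111942e-02, -1.02697797e-06]), 'eef_pos': array([0.28605272, 0.58345008, 0.40364582]), 'tcp_rot': array([ 2.66494815e+00,  1.66159174e+00, -2.42617689e-03]), 'wrist_force': array([-1.28836723,  0.16478686, -0.36173994]), 'wrist_torque': array([ 0.01615508, -0.04890457,  0.00181578]), 'grip_width': 0.08542894633253093}
side {'fx': 402.251905396476, 'fy': 402.251905396476, 'cx': 276.1109282114104, 'cy': 211.43654121605877, 'rvec': array([ 2.11459289, -0.58343193,  0.30543525]), 'tvec': array([-0.44517362,  0.25908285,  0.73228334])}
top {'fx': 519.1611176203868, 'fy': 519.1611176203868, 'cx': 281.2920058489127, 'cy': 202.77693222236124, 'rvec': array([ 2.13057878, -2.13201602,  0.19030553]), 'tvec': array([0.04050133, 0.56963317, 1.2455893 ])}
wrist {'fx': 325.19226210127806, 'fy': 325.19226210127806, 'cx': 274.28694241550187, 'cy': 207.5671995256904, 'T_tool_cam': array([[ 9.99999302e-01,  1.17844650e-03,  8.41755240e-05,
         6.61058345e-04],
       [-1.15858073e-03,  9.64200779e-01,  2.65170727e-01,
        -6.65774958e-02],
       [ 2.31327411e-04, -2.65170640e-01,  9.64201472e-01,
         3.04486577e-02],
       [ 0.00000000e+00,  0.00000000e+00,  0.00000000e+00,
         1.00000000e+00]])}
```

View pics/side0.png

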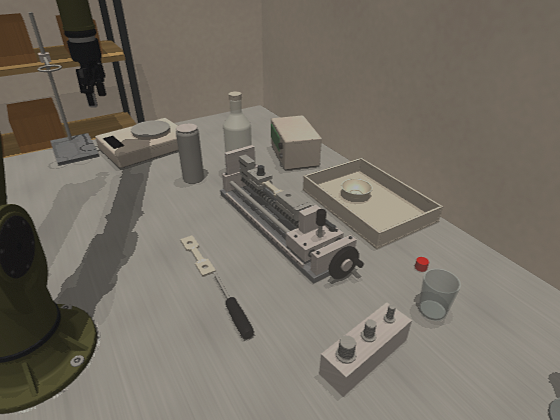

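View pics/top0.png

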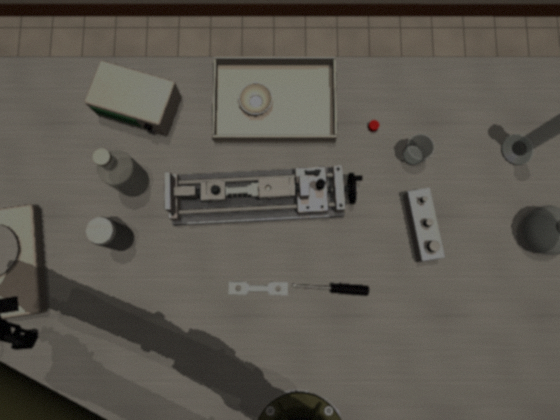

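View pics/wrist0.png

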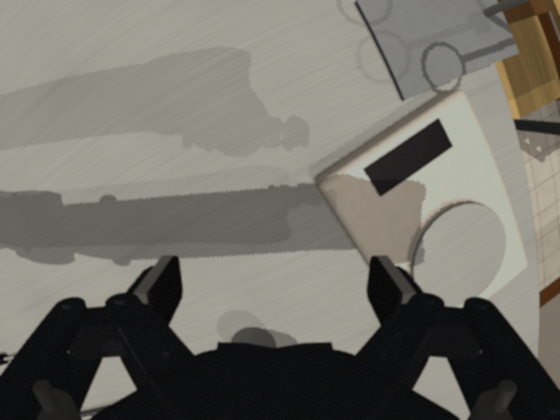

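The top view shows the stand across the picture, with the anchor near (213,190), the bore near (267,188) and the knob near (319,185). The rack is near (425,224), with the middle pin in its centre at (427,222). I'll zoom in next.

Run:
```python
import cv2
t=cv2.imread("pics/top0.png"); s=cv2.imread("pics/side0.png")
def z(i,x0,y0,x1,y1,k,n): cv2.imwrite(n,cv2.convertScaleAbs(cv2.resize(i[y0:y1,x0:x1],None,fx=k,fy=k,interpolation=cv2.INTER_CUBIC),alpha=1.4))
z(t,160,155,360,235,4,"pics/tz1.png")
z(t,395,180,455,270,6,"pics/tz2.png")
z(s,210,135,370,285,4,"pics/sz1.png")
z(s,310,290,420,400,5,"pics/sz2.png")
```

```text
(no output)
```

View pics/tz1.png

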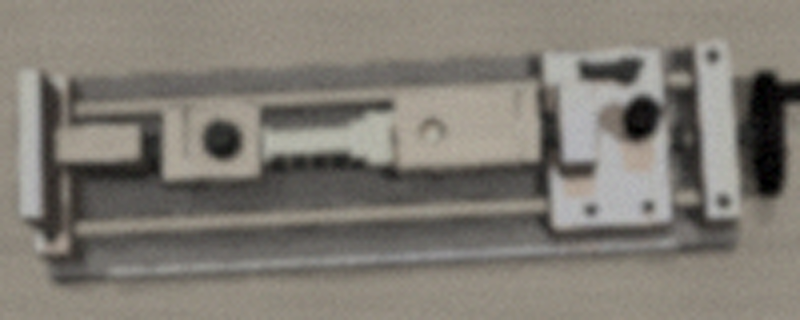

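View pics/tz2.png

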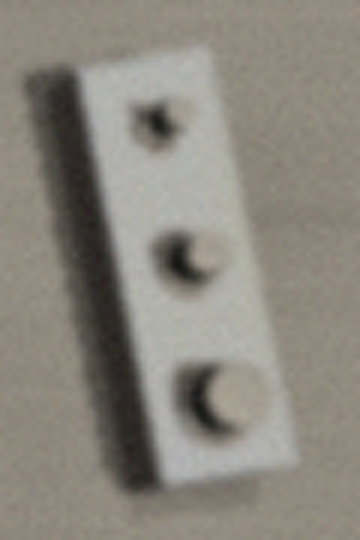

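View pics/sz1.png

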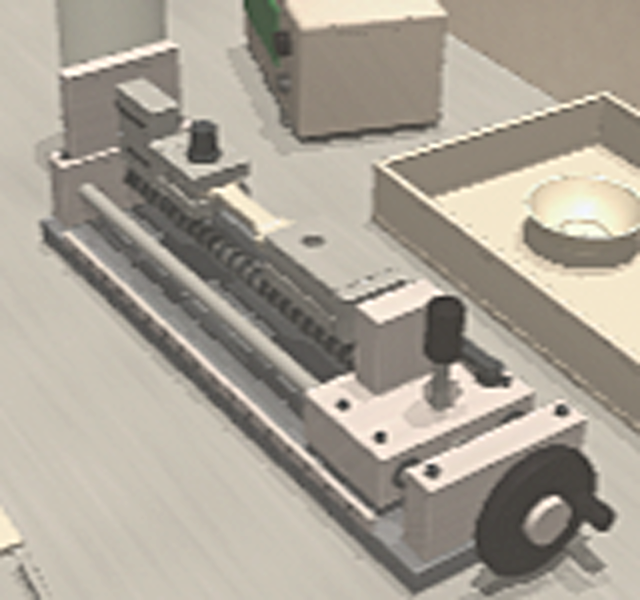

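View pics/sz2.png

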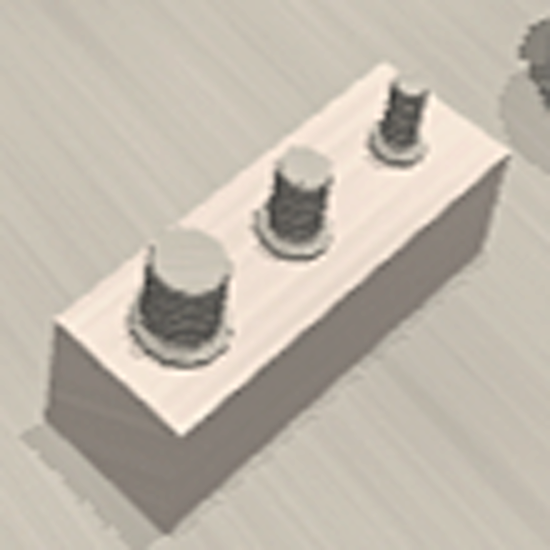

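```bash
cat > h.py <<'E'
import numpy as np, cv2
from rig import read_state, imaging, env
R=lambda r: cv2.Rodrigues(np.array(r,float))[0]
def ray(n,u,v,st=None):
    c=imaging.calibration(n)
    if n=="wrist":
        a=np.array([u-c['cx'],v-c['cy']]); r=np.hypot(*a); th=r/c['fx']
        d=np.r_[a/max(r,1e-9)*np.sin(th),np.cos(th)]
        T=c['T_tool_cam']; Rt=R(st['tcp_rot'])
        return st['eef_pos']+Rt@T[:3,3], Rt@T[:3,:3]@d
    Rm=R(c['rvec']); d=Rm.T@np.array([(u-c['cx'])/c['fx'],(v-c['cy'])/c['fy'],1])
    return -Rm.T@c['tvec'],d
def atz(n,u,v,z,st=None):
    o,d=ray(n,u,v,st); return o+d*(z-o[2])/d[2]
def tri(a,b):
    (o1,d1),(o2,d2)=a,b
    A=np.c_[d1,-d2]; s=np.linalg.lstsq(A,o2-o1,rcond=None)[0]
    p,q=o1+s[0]*d1,o2+s[1]*d2
    return (p+q)/2,np.linalg.norm(p-q)
def proj(n,p,st=None):
    c=imaging.calibration(n)
    if n=="wrist":
        T=c['T_tool_cam'];Rt=R(st['tcp_rot']); pc=T[:3,:3].T@(Rt.T@(np.array(p)-st['eef_pos'])-T[:3,3])
        r=np.hypot(pc[0],pc[1]);th=np.arctan2(r,pc[2]); return c['cx']+c['fx']*th*pc[0]/r, c['cy']+c['fx']*th*pc[1]/r
    pc=R(c['rvec'])@np.array(p)+c['tvec']; return c['cx']+c['fx']*pc[0]/pc[2], c['cy']+c['fy']*pc[1]/pc[2]
E
python3 - <<'E'
from h import *
np.set_printoptions(precision=4,suppress=True)
f=lambda X,k,o:(X+.5)/k-.5+o
P={'bore':((432,130),(314,240),.108),'knob':((642,113),(446,303),.132),'anch':((225,134),(203,125),.130)}
for n,(t,s,z) in P.items():
    T=("top",f(t[0],4,160),f(t[1],4,155)); S=("side",f(s[0],4,210),f(s[1],4,135))
    print(n,atz(*T,z),atz(*S,z),tri(ray(*T),ray(*S)))
for n,t,s in (('mid',(207,258),(305,160)),('thin',(165,118),(410,86)),('thick',(238,399),(188,257))):
    T=("top",f(t[0],6,395),f(t[1],6,180)); S=("side",f(s[0],5,310),f(s[1],5,290))
    print(n,atz(*T,.09),atz(*S,.09),tri(ray(*T),ray(*S)))
E
```

```text
bore [0.5975 0.073  0.108 ] [0.5971 0.0748 0.108 ] (array([0.5967, 0.0732, 0.1091]), np.float64(0.0010766210766020895))
knob [ 0.6026 -0.051   0.132 ] [ 0.6041 -0.0482  0.132 ] (array([ 0.6021, -0.0508,  0.1342]), np.float64(5.937492673740456e-05))
anch [0.5905 0.194  0.13  ] [0.5909 0.2011 0.13  ] (array([0.5885, 0.194 , 0.1342]), np.float64(0.002549046081751972))
mid [ 0.5141 -0.3148  0.09  ] [ 0.5184 -0.3116  0.09  ] (array([ 0.5142, -0.314 ,  0.0948]), np.float64(0.0018015888554476084))
thin [ 0.5711 -0.3007  0.09  ] [ 0.5722 -0.3057  0.09  ] (array([ 0.5733, -0.3029,  0.0863]), np.float64(0.003565690250709547))
thick [ 0.4576 -0.3243  0.09  ] [ 0.4594 -0.3221  0.09  ] (array([ 0.4575, -0.3236,  0.0928]), np.float64(0.0004758158282656499))
```

```bash
cat >> h.py <<'E'
from scipy.spatial.transform import Rotation as Ro
def goal(yaw): # tool down, tool x at yaw(deg)
    a=np.radians(yaw); x=np.array([np.cos(a),np.sin(a),0]); z=np.array([0,0,-1.]); return np.c_[x,np.cross(z,x),z]
def plan(pos,yaw,hand,step=40.,ang=.12,st=None):
    st=st or read_state(); p=np.array(st['eef_pos'])*1000; M=R(st['tcp_rot']); G=goal(yaw); pos=np.array(pos)*1000
    rv=Ro.from_matrix(M.T@G).as_rotvec()
    n=max(1,int(np.ceil(max(np.linalg.norm(pos-p)/step,np.linalg.norm(rv)/ang))))
    rows=[]
    for k in range(n):
        d=np.round(M.T@((pos-p)/(n-k)),1); rv=Ro.from_matrix(M.T@G).as_rotvec(); r=np.round(rv/(n-k),3)
        rows.append([float(x) for x in d]+[float(x) for x in r]+[hand])
        p=p+M@d; M=M@R(r)
    for i in range(0,n,5): print(rows[i:i+5])
def show():
    s=read_state(); M=R(s['tcp_rot']); print('t',round(s['t'],2),'p',np.round(s['eef_pos']*1000,1),'yaw',np.degrees(np.arctan2(M[1,0],M[0,0])).round(1),'tilt',np.round(M[:2,2],4),'F',np.round(s['wrist_force'],1),'w',round(s['grip_width']*1000,1))
E
python3 - <<'E'
from h import *
plan([.592,.13,.40],-5,1)
for u,v in((117,172),(105,232)): print(atz("top",u,v,.1))
E
```

```text
[[-19.5, 33.9, 0.3, 0.0, 0.0, 0.086, 1], [-16.5, 35.4, 0.3, 0.0, 0.0, 0.086, 1], [-13.4, 36.7, 0.3, 0.0, 0.0, 0.086, 1], [-10.2, 37.7, 0.3, 0.0, 0.0, 0.086, 1], [-6.9, 38.5, 0.3, 0.0, 0.0, 0.086, 1]]
[[-3.6, 38.9, 0.3, 0.0, 0.0, 0.086, 1], [-0.2, 39.1, 0.3, 0.0, 0.0, 0.086, 1], [3.2, 38.9, 0.3, 0.0, 0.0, 0.086, 1], [6.5, 38.5, 0.3, 0.0, 0.0, 0.086, 1], [9.8, 37.8, 0.3, 0.0, 0.0, 0.086, 1]]
[[13.0, 36.9, 0.3, 0.0, 0.0, 0.086, 1], [16.1, 35.6, 0.3, 0.0, 0.0, 0.085, 1], [19.0, 34.1, 0.4, 0.001, 0.0, 0.086, 1], [21.9, 32.4, 0.3, 0.0, 0.001, 0.085, 1]]
[0.63661348 0.43786432 0.1       ]
[0.49060034 0.45839136 0.1       ]
```

Call:
{"fn": "drive_tool", "kwargs": {
  "series": [
    [-19.5,33.9,0,0,0,0.086,1],
    [-16.5,35.4,0,0,0,0.086,1],
    [-13.4,36.7,0,0,0,0.086,1],
    [-10.2,37.7,0,0,0,0.086,1],
    [-6.9,38.5,0,0,0,0.086,1]
  ]
}}

```text
t: 0.57
eef_pos: [0.389, 0.425, 0.3993]
tcp_rot: [-2.954, -1.061, 0.013]
wrist_force: [1.3, 0.6, 0.7]
grip_width: 0.0854
```

Call:
{"fn": "drive_tool", "kwargs": {
  "series": [
    [-3.6,38.9,0,0,0,0.086,1],
    [-0.2,39.1,0,0,0,0.086,1],
    [3.2,38.9,0,0,0,0.086,1],
    [6.5,38.5,0,0,0,0.086,1],
    [9.8,37.8,0,0,0,0.086,1]
  ]
}}

```text
t: 0.98
eef_pos: [0.5007, 0.2535, 0.3974]
tcp_rot: [-3.118, -0.374, 0.016]
wrist_force: [0.9, 1.3, -0.8]
grip_width: 0.0854
```

Call:
{"fn": "drive_tool", "kwargs": {
  "series": [
    [13.0,36.9,0,0,0,0.086,1],
    [16.1,35.6,0,0,0,0.085,1],
    [19.0,34.1,0,0,0,0.086,1],
    [21.9,32.4,0,0,0,0.085,1]
  ]
}}

```text
t: 1.32
eef_pos: [0.5874, 0.1144, 0.3961]
tcp_rot: [-3.135, 0.189, 0.016]
wrist_force: [0.9, 0.9, 0.1]
grip_width: 0.0858
```

Run:
```python
from h import *
show()
plan([.592,.13,.375],-5,1)
```

```text
t 1.32 p [587.4 114.4 396.1] yaw -6.9 tilt [-0.0104  0.001 ] F [0.9 0.9 0.1] w 85.8
[[2.9, -16.0, 21.1, 0.0, 0.01, -0.033, 1]]
```

Call:
{"fn": "drive_tool", "kwargs": {
  "series": [
    [3,-16,21,0,0.01,-0.033,1],
    [0,0,0,0,0,0,1],
    [0,0,0,0,0,0,1]
  ]
}}

```text
t: 1.57
eef_pos: [0.597, 0.1154, 0.375]
tcp_rot: [3.129, -0.174, 0.007]
wrist_force: [0.1, -1.4, 0.4]
grip_width: 0.0858
```

Run:
```python
from h import *
import pickle
st=read_state(); im=imaging.camera("wrist"); pickle.dump((st,im),open("w1.pkl","wb"))
show()
cv2.imwrite("pics/w1.png",im)
for y in (88,100,112,126): print(y,proj("wrist",[.592+.0024,.199-y/1000,.095],st))
```

```text
t 1.62 p [596.3 117.1 374.2] yaw -6.2 tilt [ 0.0018 -0.0067] F [-0.7  1.1  0.5] w 85.6
88 (np.float64(269.04609386076805), np.float64(209.33235806547447))
100 (np.float64(270.74872731421476), np.float64(223.5146323012632))
112 (np.float64(272.4095917483259), np.float64(237.29298198579622))
126 (np.float64(274.2887673187266), np.float64(252.81638294972467))
```

View pics/w1.png

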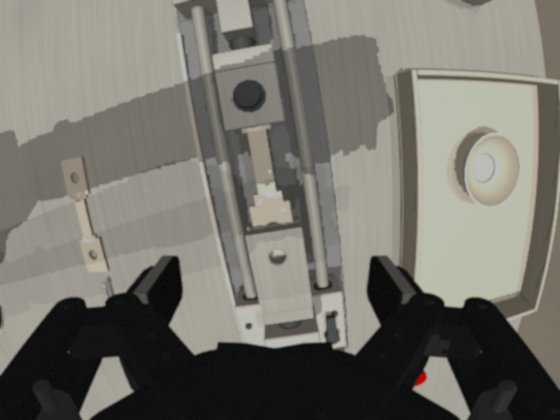

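Run:
```python
from h import *
im=cv2.imread("pics/w1.png")
cv2.imwrite("pics/w1a.png",cv2.resize(im[75:275,200:340],None,fx=3,fy=3,interpolation=cv2.INTER_CUBIC)[:600])
cv2.imwrite("pics/w1b.png",cv2.resize(im[145:285,40:130],None,fx=4,fy=4,interpolation=cv2.INTER_CUBIC))
```

```text
(no output)
```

View pics/w1a.png

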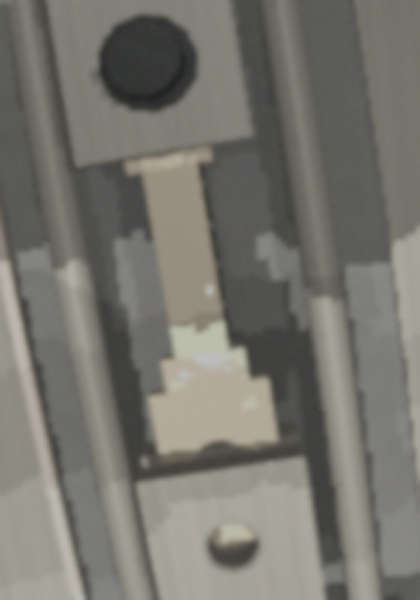

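View pics/w1b.png

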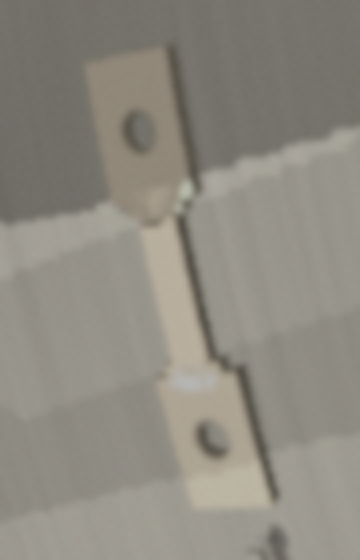

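Run:
```python
from h import *
import pickle
np.set_printoptions(precision=4,suppress=True)
st,_=pickle.load(open("w1.pkl","rb"))
A=lambda x,y,z: atz("wrist",200+x/3-.33,75+y/3-.33,z,st)
B=lambda x,y: atz("wrist",40+x/4-.4,145+y/4-.4,.006,st)
b=A(232,544,.108);a=A(141,63,.130); print('bore',b,'anchor',a, np.linalg.norm((a-b)[:2]))
a2=a.copy()
u=(a-b)[:2]/np.linalg.norm((a-b)[:2]); print('dir',u)
for n,x,y,z in(('step1',203,360,.095),('step2',210,387,.095),('arch',215,441,.095),('edge',225,448,.095),('earedge',222,468,.108),('earUp',163,145,.108),('top left',145,400,.095),('right',270,400,.095)):
    p=A(x,y,z); print(n,p,'from anchor',(a-p)[:2]@u*1000)
e1=B(130,56);h1=B(139,131);h2=B(213,438);s2=B(197,375);s1=B(152,215);e2=B(232,505)
v=(e2-e1)/np.linalg.norm(e2-e1)
print([round((q-e1)@v*1000,1) for q in(e1,h1,s1,s2,h2,e2)])
```

```text
bore [0.5968 0.0757 0.108 ] anchor [0.5901 0.1988 0.13  ] 0.12323943363215574
dir [-0.0542  0.9985]
step1 [0.5944 0.1231 0.095 ] from anchor 75.78381801008172
step2 [0.5954 0.1156 0.095 ] from anchor 83.32711923457076
arch [0.595  0.1005 0.095 ] from anchor 98.36708264676473
edge [0.5975 0.0982 0.095 ] from anchor 100.77168426938998
earedge [0.5965 0.0973 0.108 ] from anchor 101.65434880414418
earUp [0.5915 0.18   0.108 ] from anchor 18.759747939882537
top left [0.5778 0.114  0.095 ] from anchor 83.99437464792972
right [0.6109 0.1103 0.095 ] from anchor 89.48440394934124
[np.float64(0.0), np.float64(22.8), np.float64(49.0), np.float64(101.2), np.float64(122.7), np.float64(146.4)]
```

Run:
```python
from h import *
plan([.514,-.3145,.32],-79.7,1)
```

```text
[[-2.9, 36.5, 4.7, 0.0, -0.001, 0.107, 1], [1.0, 36.6, 4.7, 0.0, -0.001, 0.107, 1], [4.9, 36.2, 4.8, 0.0, -0.0, 0.107, 1], [8.7, 35.5, 4.7, 0.0, -0.001, 0.107, 1], [12.5, 34.4, 4.7, 0.001, -0.001, 0.107, 1]]
[[16.1, 32.9, 4.7, 0.0, -0.0, 0.107, 1], [19.5, 30.9, 4.7, 0.001, -0.001, 0.107, 1], [22.7, 28.7, 4.6, 0.0, -0.0, 0.107, 1], [25.7, 26.1, 4.7, 0.001, -0.001, 0.106, 1], [28.3, 23.2, 4.6, 0.0, -0.0, 0.107, 1]]
[[30.6, 20.1, 4.6, 0.001, -0.001, 0.106, 1], [32.6, 16.8, 4.5, 0.0, -0.0, 0.107, 1]]
```

Call:
{"fn": "drive_tool", "kwargs": {
  "series": [
    [-2.9,36.5,3,0,0,0.107,1],
    [1.0,36.6,3,0,0,0.107,1],
    [4.9,36.2,3,0,0,0.107,1],
    [8.7,35.5,3,0,0,0.107,1],
    [12.5,34.4,3,0,0,0.107,1]
  ]
}}

```text
t: 2.03
eef_pos: [0.5613, -0.0508, 0.3601]
tcp_rot: [-2.981, 0.981, -0.002]
wrist_force: [-0.2, 0.2, -0.2]
grip_width: 0.0854
```

Call:
{"fn": "drive_tool", "kwargs": {
  "series": [
    [16.1,32.9,4,0,0,0.107,1],
    [19.5,30.9,4,0,0,0.107,1],
    [22.7,28.7,4,0,0,0.107,1],
    [25.7,26.1,4,0,0,0.107,1],
    [28.3,23.2,4,0,0,0.107,1]
  ]
}}

```text
t: 2.45
eef_pos: [0.5249, -0.232, 0.3418]
tcp_rot: [-2.595, 1.748, -0.002]
wrist_force: [0.7, -0.3, -0.4]
grip_width: 0.0851
```

Run:
```python
from h import *
show()
plan([.514,-.3145,.32],-79.7,1)
```

```text
t 2.45 p [ 524.9 -232.   341.8] yaw -67.9 tilt [0.0079 0.0097] F [ 0.7 -0.3 -0.4] w 85.1
[[24.2, 13.8, 7.0, -0.003, 0.002, 0.068, 1], [25.0, 12.1, 7.0, -0.004, 0.003, 0.069, 1], [25.8, 10.3, 7.2, -0.003, 0.002, 0.068, 1]]
```

Call:
{"fn": "drive_tool", "kwargs": {
  "series": [
    [24.2,13.8,7,-0.003,0.002,0.068,1],
    [25,12,7,-0.004,0.003,0.069,1],
    [25.8,10.3,7,-0.003,0.002,0.068,1],
    [0,0,0,0,0,0,1],
    [0,0,0,0,0,0,1]
  ]
}}

```text
t: 2.87
eef_pos: [0.5097, -0.3224, 0.3217]
tcp_rot: [-2.392, 2.035, -0.003]
wrist_force: [0.8, 1.0, -0.2]
grip_width: 0.0851
```

Run:
```python
from h import *
import pickle
st=read_state(); im=imaging.camera("wrist"); pickle.dump((st,im),open("w2.pkl","wb"))
show()
cv2.imwrite("pics/w2.png",im)
print(proj("wrist",[.5142,-.3145,.09],st),proj("wrist",[.5142,-.3145,.056],st))
```

```text
t 2.92 p [ 509.4 -322.6  321.8] yaw -80.8 tilt [ 0.002  -0.0011] F [-0.2  1.1  0. ] w 85.2
(np.float64(263.3951605051213), np.float64(218.35395546765764)) (np.float64(264.797974776675), np.float64(205.01057564638342))
```

View pics/w2.png

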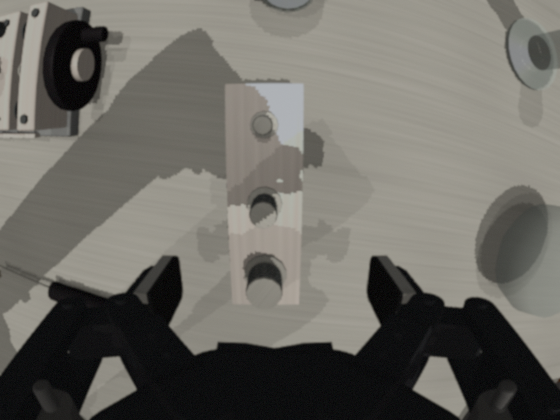

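Run:
```python
from h import *
im=cv2.imread("pics/w2.png")
cv2.imwrite("pics/w2a.png",cv2.resize(im[180:240,225:305],None,fx=8,fy=8,interpolation=cv2.INTER_CUBIC))
```

```text
(no output)
```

View pics/w2a.png

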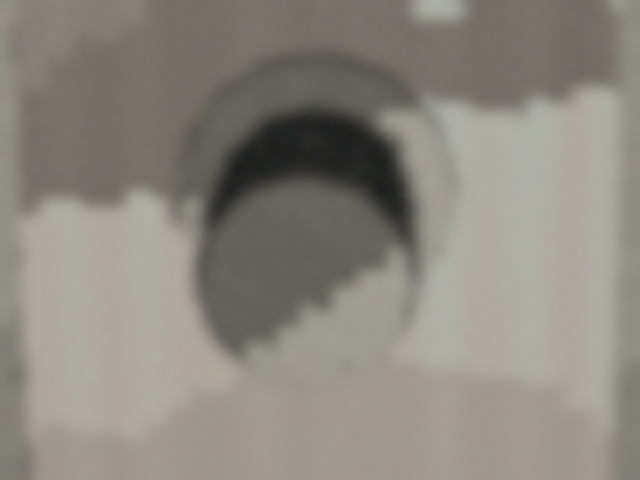

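Run:
```python
from h import *
import pickle
np.set_printoptions(precision=4,suppress=True)
st,_=pickle.load(open("w2.pkl","rb"))
print(atz("wrist",262.8,214.8,.09,st),atz("wrist",264.3,203.3,.06,st))
print(tri(ray("wrist",262.8,214.8,st),ray("top",429.1,222.6)))
plan([.517,-.3148,.275],-79.7,1)
```

```text
[ 0.5165 -0.3138  0.09  ] [ 0.5165 -0.3139  0.06  ]
(array([ 0.515 , -0.3147,  0.0871]), np.float64(0.0022300568424503692))
[[-3.3, -4.3, 23.4, -0.001, -0.001, -0.01, 1], [-3.2, -4.4, 23.4, -0.001, -0.0, -0.009, 1]]
```

Run:
```python
from h import *
plan([.516,-.3142,.238],-79.7,1,step=25)
```

```text
[[-1.8, -1.9, 20.9, -0.0, -0.0, -0.005, 1], [-1.8, -1.9, 21.0, -0.001, -0.0, -0.005, 1], [-1.8, -2.0, 20.9, -0.0, -0.001, -0.005, 1], [-1.8, -2.0, 21.0, -0.001, -0.0, -0.004, 1]]
```

Call:
{"fn": "drive_tool", "kwargs": {
  "series": [
    [-1.8,-1.9,20.9,0,0,-0.005,1],
    [-1.8,-1.9,21,0,0,-0.005,1],
    [-1.8,-2,21,0,0,-0.005,1],
    [-1.8,-2,20,0,0,-0.005,1],
    [0,0,0,0,0,0,1]
  ]
}}

```text
t: 3.33
eef_pos: [0.5215, -0.3056, 0.24]
tcp_rot: [-2.422, 1.985, -0.01]
wrist_force: [-0.6, 0.8, 0.5]
grip_width: 0.0853
```

Run:
```python
from h import *
show()
plan([.516,-.3142,.238],-79.7,1)
```

```text
t 3.33 p [ 521.5 -305.6  240. ] yaw -78.7 tilt [0.0112 0.0039] F [-0.6  0.8  0.5] w 85.3
[[7.3, 7.1, 1.9, -0.012, 0.002, 0.018, 1]]
```

Call:
{"fn": "drive_tool", "kwargs": {
  "series": [
    [6,5.5,1,-0.01,0.002,0.015,1],
    [0,0,0,0,0,0,1],
    [0,0,0,0,0,0,1]
  ]
}}

```text
t: 3.58
eef_pos: [0.519, -0.3097, 0.2409]
tcp_rot: [-2.418, 2.001, -0.001]
wrist_force: [-0.1, -0.2, -0.4]
grip_width: 0.0855
```

Run:
```python
from h import *
show()
plan([.516,-.3142,.238],-79.7,1)
```

```text
t 3.58 p [ 519.  -309.7  240.9] yaw -79.2 tilt [0.0024 0.0015] F [-0.1 -0.2 -0.4] w 85.5
[[3.8, 3.8, 2.9, -0.003, 0.001, 0.008, 1]]
```

Call:
{"fn": "drive_tool", "kwargs": {
  "series": [
    [4,4,3,-0.003,0,0.008,1],
    [0,0,0,0,0,0,1]
  ]
}}

```text
t: 3.75
eef_pos: [0.5163, -0.3152, 0.2402]
tcp_rot: [-2.411, 2.012, -0.004]
wrist_force: [-1.1, 0.2, 0.0]
grip_width: 0.0852
```

Run:
```python
from h import *
show()
plan([.516,-.3142,.238],-79.7,1)
```

```text
t 3.75 p [ 516.3 -315.2  240.2] yaw -79.7 tilt [ 0.0028 -0.0004] F [-1.1  0.2  0. ] w 85.2
[[-1.0, 0.1, 2.2, -0.003, -0.001, 0.0, 1]]
```

Call:
{"fn": "drive_tool", "kwargs": {
  "series": [
    [-0.7,0,2,-0.002,0,0,0.2],
    [0,0,0,0,0,0,-0.4],
    [0,0,0,0,0,0,-1],
    [0,0,0,0,0,0,-1],
    [0,0,0,0,0,0,-1]
  ]
}}

```text
t: 4.17
eef_pos: [0.5162, -0.3159, 0.2402]
tcp_rot: [-2.409, 2.015, -0.007]
wrist_force: [-0.2, 1.0, 0.1]
grip_width: 0.0254
```

Call:
{"fn": "drive_tool", "kwargs": {
  "series": [
    [0,0,0,0,0,0,-1],
    [0,0,0,0,0,0,-1],
    [0,0,0,0,0,0,-1]
  ]
}}

```text
t: 4.42
eef_pos: [0.5162, -0.3157, 0.2404]
tcp_rot: [-2.409, 2.014, -0.006]
wrist_force: [0.6, 0.7, 0.0]
grip_width: 0.0156
```

Run:
```python
from h import *
show()
```

```text
t 4.42 p [ 516.2 -315.7  240.4] yaw -79.8 tilt [ 0.0037 -0.0014] F [0.6 0.7 0. ] w 15.6
```

Call:
{"fn": "drive_tool", "kwargs": {
  "series": [
    [0,0,0,0,0,0,-1],
    [0,0,-5,0,0,0,-1],
    [0,0,-15,0,0,0,-1]
  ]
}}

```text
t: 4.67
eef_pos: [0.515, -0.3146, 0.2577]
tcp_rot: [2.41, -2.014, -0.003]
wrist_force: [-0.4, 0.2, -2.0]
grip_width: 0.0157
```

Run:
```python
from h import *
show()
st=read_state(); im=imaging.camera("wrist"); cv2.imwrite("pics/w3.png",im)
```

```text
t 4.67 p [ 515.  -314.6  257.7] yaw -79.8 tilt [-0.0021  0.0008] F [-0.4  0.2 -2. ] w 15.7
```

View pics/w3.png

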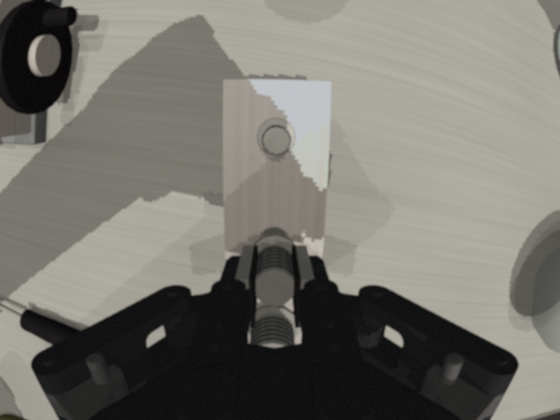

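The pin's ribbed head is held between the pads at about (274,275), with its collar below. The thin pin is still in the rack at (276,140). I'll lift clear now.

Call:
{"fn": "drive_tool", "kwargs": {
  "series": [
    [0,0,-35,0,0,0,-1],
    [0,0,-35,0,0,0,-1],
    [0,0,-20,0,0,0,-1],
    [0,0,0,0,0,0,-1],
    [0,0,0,0,0,0,-1]
  ]
}}

```text
t: 5.13
eef_pos: [0.5161, -0.3155, 0.355]
tcp_rot: [-2.409, 2.014, -0.008]
wrist_force: [0.6, -0.7, -1.6]
grip_width: 0.0156
```

Run:
```python
from h import *
import pickle
show()
st=read_state(); im=imaging.camera("wrist"); cv2.imwrite("pics/w4.png",im); pickle.dump((st,im),open("w4.pkl","wb"))
cv2.imwrite("pics/w4a.png",cv2.resize(im[190:350,210:340],None,fx=4,fy=4)[:600])
cv2.imwrite("pics/s4.png",imaging.camera("side"))
M=R(st['tcp_rot'])
for z in (.129,.155,.163,.181,.227): print(z,proj("wrist",st['eef_pos']+M@[0,0,z],st))
plan([.5968,.0755,.375],-87,-1)
```

```text
t 5.13 p [ 516.1 -315.5  355. ] yaw -79.8 tilt [ 0.0048 -0.0026] F [ 0.6 -0.7 -1.6] w 15.6
0.129 (np.float64(274.8892864968888), np.float64(316.0039052089926))
0.155 (np.float64(274.75127405155706), np.float64(282.21591727243487))
0.163 (np.float64(274.71705336879495), np.float64(273.8812950166804))
0.181 (np.float64(274.65072597703806), np.float64(257.77461481477513))
0.227 (np.float64(274.52862083242826), np.float64(228.28435168031868))
[[-37.0, -14.9, -2.2, -0.0, -0.0, 0.013, -1], [-37.2, -14.4, -2.2, -0.0, -0.0, 0.012, -1], [-37.4, -13.9, -2.2, -0.0, -0.0, 0.013, -1], [-37.6, -13.5, -2.2, -0.0, -0.0, 0.012, -1], [-37.7, -13.0, -2.1, -0.0, -0.0, 0.013, -1]]
[[-37.9, -12.5, -2.2, -0.001, -0.0, 0.012, -1], [-38.1, -12.1, -2.2, -0.0, -0.001, 0.013, -1], [-38.2, -11.6, -2.1, -0.001, -0.0, 0.012, -1], [-38.4, -11.1, -2.1, -0.0, -0.001, 0.013, -1], [-38.5, -10.6, -2.1, -0.001, -0.0, 0.012, -1]]
```

View pics/w4a.png

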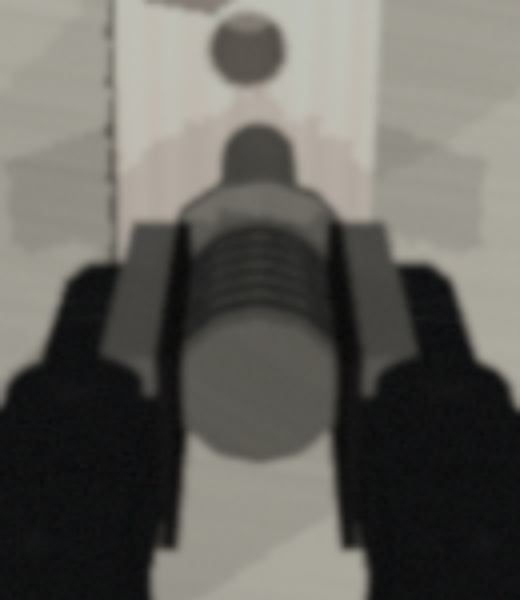

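View pics/s4.png

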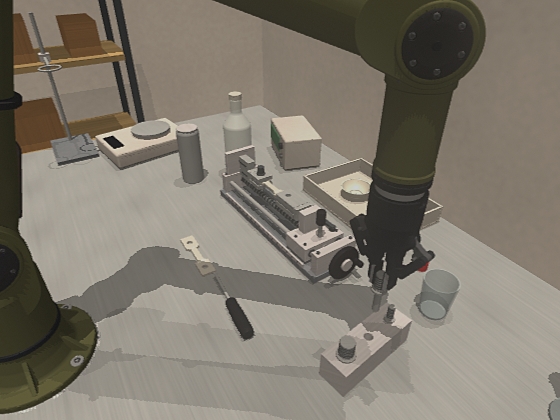

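Call:
{"fn": "drive_tool", "kwargs": {
  "series": [
    [-30,-12,-25,0,0,0.013,-1],
    [-37,-14,-20,0,0,0.013,-1],
    [-37.4,-13.9,-5,0,0,0.013,-1],
    [-37.6,-13.5,0,0,0,0.012,-1],
    [-37.7,-13.0,0,0,0,0.013,-1]
  ]
}}

```text
t: 5.65
eef_pos: [0.5509, -0.1333, 0.3957]
tcp_rot: [2.305, -2.115, -0.006]
wrist_force: [0.6, -0.3, -1.3]
grip_width: 0.0157
```

Run:
```python
from h import *
show()
plan([.5968,.0755,.40],-87,-1,step=38)
```

```text
t 5.65 p [ 550.9 -133.3  395.7] yaw -85.1 tilt [-0.012  -0.0073] F [ 0.6 -0.3 -1.3] w 15.7
[[-34.0, -10.6, -1.1, 0.002, -0.001, 0.006, -1], [-34.1, -10.4, -1.0, 0.002, -0.001, 0.006, -1], [-34.1, -10.2, -0.9, 0.002, -0.001, 0.005, -1], [-34.2, -10.0, -0.9, 0.002, -0.001, 0.006, -1], [-34.3, -9.8, -0.8, 0.002, -0.001, 0.005, -1]]
[[-34.3, -9.7, -0.8, 0.002, -0.001, 0.006, -1]]
```

Call:
{"fn": "drive_tool", "kwargs": {
  "series": [
    [-34,-10.6,-1,0.002,0,0.006,-1],
    [-34.1,-10.4,-1,0.002,0,0.006,-1],
    [-34.1,-10.2,-1,0.002,0,0.005,-1],
    [-34.2,-10,-1,0.002,0,0.006,-1],
    [-34.3,-9.8,-1,0.002,0,0.005,-1]
  ]
}}

```text
t: 6.07
eef_pos: [0.5875, 0.0518, 0.3899]
tcp_rot: [2.274, -2.146, -0.01]
wrist_force: [0.3, -0.3, -0.9]
grip_width: 0.0161
```

Run:
```python
from h import *
show()
plan([.5968,.0755,.375],-87,-1,step=38)
```

```text
t 6.07 p [587.5  51.8 389.9] yaw -86.7 tilt [-0.0146 -0.0064] F [ 0.3 -0.3 -0.9] w 16.1
[[-23.2, -10.8, 14.6, 0.015, -0.006, 0.006, -1]]
```

Call:
{"fn": "drive_tool", "kwargs": {
  "series": [
    [-18,-8,10,0.015,-0.006,0.006,-1],
    [0,0,0,0,0,0,-1],
    [0,0,0,0,0,0,-1]
  ]
}}

```text
t: 6.32
eef_pos: [0.5937, 0.0841, 0.3724]
tcp_rot: [2.293, -2.141, -0.012]
wrist_force: [0.2, -0.2, -1.5]
grip_width: 0.0161
```

Run:
```python
from h import *
import pickle
show()
st=read_state(); im=imaging.camera("wrist"); cv2.imwrite("pics/w5.png",im); pickle.dump((st,im),open("w5.pkl","wb"))
cv2.imwrite("pics/w5a.png",cv2.resize(im[190:340,210:340],None,fx=4,fy=4))
s=imaging.camera("side"); cv2.imwrite("pics/s5a.png",cv2.resize(s[110:260,190:350],None,fx=4,fy=4))
M=R(st['tcp_rot'])
for z in (.150,.184,.230): print(z,proj("wrist",st['eef_pos']+M@[0,-.0005,z],st))
plan([.5968,.0755,.375],-87,-1,step=38)
```

```text
t 6.32 p [593.7  84.1 372.4] yaw -86.1 tilt [-0.0085  0.0022] F [ 0.2 -0.2 -1.5] w 16.1
0.15 (np.float64(274.9563692826577), np.float64(286.741659257813))
0.184 (np.float64(274.79152475864583), np.float64(254.43757373436875))
0.23 (np.float64(274.64494770182984), np.float64(225.99590051173732))
[[7.4, -2.8, -2.4, 0.009, 0.003, 0.014, -1]]
```

View pics/w5a.png

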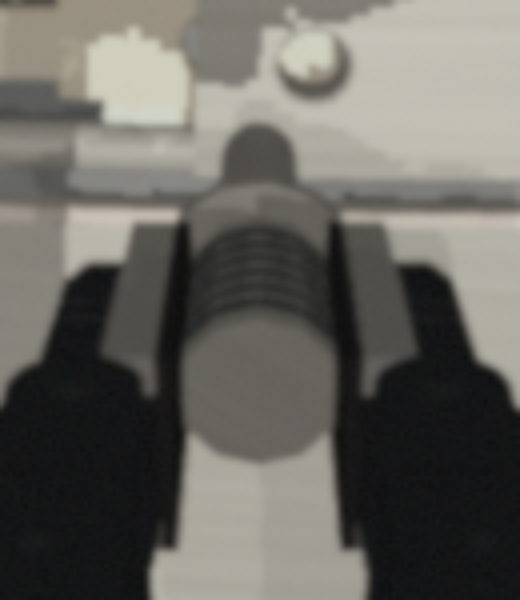

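View pics/s5a.png

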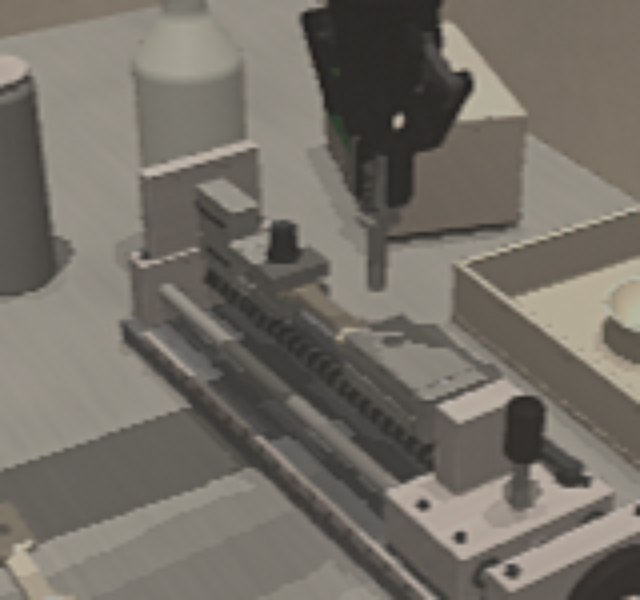

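Run:
```python
from h import *
import pickle
np.set_printoptions(precision=4,suppress=True)
st,_=pickle.load(open("w5.pkl","rb"))
M=R(st['tcp_rot']); t=st['eef_pos']
c=lambda P:tuple(np.round([(P[0]-210+.4)*4,(P[1]-190+.4)*4],1))
for oy in(-1.5,-1,-.5,0,.5): print(oy,[c(proj("wrist",t+M@(np.array(q)/1000),st)) for q in((0,-4.6+oy,230.4),(0,-6+oy,227.9),(0,oy,150.4),(9,oy,150.4),(0,oy-13,184.4))])
b=atz("wrist",287.6,205.1,.108,st); print('bore',b)
o=np.array([0,-.0005,.2304]); print('nose',t+M@o, 'tool delta to put nose over', M.T@(b-(t+M@o))*1000)
```

```text
-1.5 [(np.float64(260.2), np.float64(111.8)), (np.float64(260.3), np.float64(108.0)), (np.float64(261.4), np.float64(378.4)), (np.float64(347.6), np.float64(378.0)), (np.float64(260.9), np.float64(155.4))]
-1 [(np.float64(260.2), np.float64(114.7)), (np.float64(260.3), np.float64(111.0)), (np.float64(261.4), np.float64(382.6)), (np.float64(347.5), np.float64(382.2)), (np.float64(260.9), np.float64(159.2))]
-0.5 [(np.float64(260.2), np.float64(117.7)), (np.float64(260.3), np.float64(114.0)), (np.float64(261.4), np.float64(386.7)), (np.float64(347.3), np.float64(386.3)), (np.float64(260.9), np.float64(163.0))]
0 [(np.float64(260.2), np.float64(120.7)), (np.float64(260.3), np.float64(117.0)), (np.float64(261.4), np.float64(390.8)), (np.float64(347.2), np.float64(390.4)), (np.float64(260.9), np.float64(166.7))]
0.5 [(np.float64(260.2), np.float64(123.6)), (np.float64(260.2), np.float64(120.0)), (np.float64(261.4), np.float64(395.0)), (np.float64(347.1), np.float64(394.5)), (np.float64(260.9), np.float64(170.5))]
bore [0.5975 0.0754 0.108 ]
nose [0.5922 0.0846 0.142 ] tool delta to put nose over [ 9.6968 -4.8737 33.9608]
```

Run:
```python
from h import *
im=cv2.imread("pics/w5.png")
cv2.imwrite("pics/w5b.png",cv2.convertScaleAbs(cv2.resize(im[195:300,245:310],None,fx=8,fy=8,interpolation=cv2.INTER_LINEAR)[:,:],alpha=1.8)[0:600])
```

```text
(no output)
```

View pics/w5b.png

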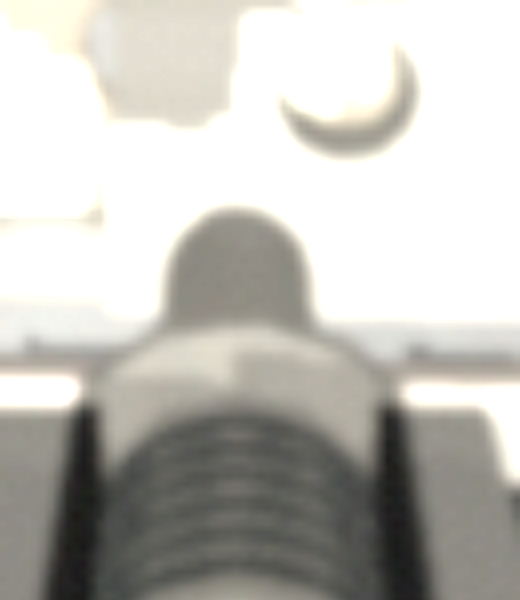

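Run:
```python
from h import *
import pickle
np.set_printoptions(precision=4,suppress=True)
st,_=pickle.load(open("w5.pkl","rb"))
M=R(st['tcp_rot']); t=st['eef_pos']
b=atz("wrist",288.1,205.9,.108,st); print('bore',b)
G=goal(-87.)
for oy in(0,.001):
    o=np.array([-.0002,oy,.2304]); 
    print('TCP for vertical tool, nose over bore', b-G@o)
show()
tgt=b-G@np.array([-.0002,.0007,.2304]); tgt[2]=.352
print(tgt);plan(tgt,-87,-1)
```

```text
bore [0.5969 0.0749 0.108 ]
TCP for vertical tool, nose over bore [0.5969 0.0747 0.3384]
TCP for vertical tool, nose over bore [0.5979 0.0748 0.3384]
t 6.42 p [593.5  82.7 372.6] yaw -86.2 tilt [-0.0088  0.0024] F [-0.4  0.8 -1.4] w 15.8
[0.5976 0.0748 0.352 ]
[[8.3, -3.7, 20.6, 0.009, 0.003, 0.014, -1]]
```

Call:
{"fn": "drive_tool", "kwargs": {
  "series": [
    [8,-3.7,8,0.009,0.003,0.014,-1],
    [0,0,8,0,0,0,-1],
    [0,0,0,0,0,0,-1],
    [0,0,0,0,0,0,-1]
  ]
}}

```text
t: 6.75
eef_pos: [0.5978, 0.0671, 0.3547]
tcp_rot: [2.265, -2.174, 0.004]
wrist_force: [-0.7, 0.1, -0.7]
grip_width: 0.016
```

```bash
cat > look.py <<'E'
from h import *
import pickle,sys
n=sys.argv[1]
show(); st=read_state(); im=imaging.camera("wrist"); pickle.dump((st,im),open(n+".pkl","wb"))
cv2.imwrite(f"pics/{n}.png",cv2.convertScaleAbs(cv2.resize(im[185:260,235:315],None,fx=8,fy=8,interpolation=cv2.INTER_LINEAR),alpha=1.4))
s=imaging.camera("side"); cv2.imwrite(f"pics/{n}s.png",cv2.resize(s[150:250,240:340],None,fx=6,fy=6,interpolation=cv2.INTER_LINEAR))
E
python3 look.py w6
python3 - <<'E'
from h import *
plan([.5976,.0748,.35],-87,-1)
E
```

```text
t 6.75 p [597.8  67.1 354.7] yaw -87.7 tilt [ 0.0008 -0.0029] F [-0.7  0.1 -0.7] w 16.0
[[-7.1, -0.1, 5.0, -0.001, -0.003, -0.01, -1]]
```

View pics/w6.png

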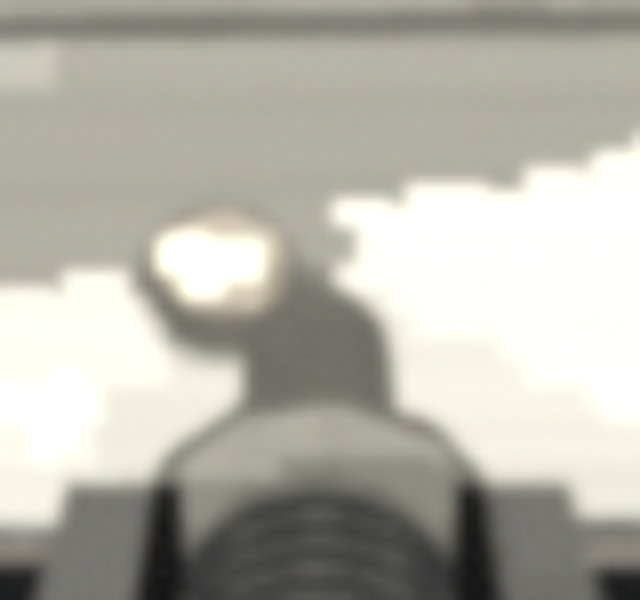

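View pics/w6s.png

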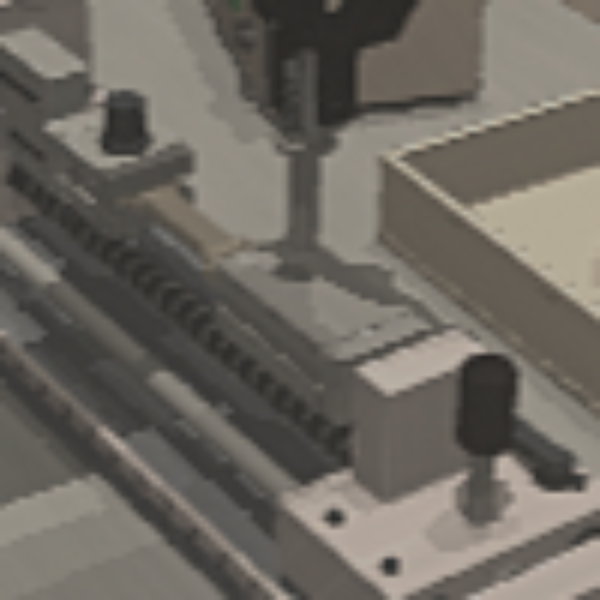

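Run:
```python
from h import *
import pickle
np.set_printoptions(precision=4,suppress=True)
st,_=pickle.load(open("w6.pkl","rb"))
M=R(st['tcp_rot']); t=st['eef_pos']
b=atz("wrist",261.5,219.6,.108,st); print('bore',b)
c=lambda P:tuple(np.round([(P[0]-235+.4)*8,(P[1]-185+.4)*8],1))
print([c(proj("wrist",t+M@(np.array(q)/1000),st)) for q in((0,-4.6,230.4),(0,-6,227.9),(0,-13,184.4),(0,-13,180.4))])
tgt=b-goal(-87)@np.array([-.0002,.0007,.2304]);tgt[2]=.347;print(tgt);plan(tgt,-87,-1)
```

```text
bore [0.5972 0.0755 0.108 ]
[(np.float64(320.6), np.float64(281.3)), (np.float64(320.7), np.float64(273.9)), (np.float64(322.1), np.float64(373.4)), (np.float64(322.3), np.float64(395.2))]
[0.5979 0.0754 0.347 ]
[[-7.7, -0.4, 8.0, -0.001, -0.003, -0.01, -1]]
```

Call:
{"fn": "drive_tool", "kwargs": {
  "series": [
    [-8,-0.4,3,0,-0.003,-0.01,-1],
    [0,0,2,0,0,0,-1],
    [0,0,0,0,0,0,-1]
  ]
}}

```text
t: 7.1
eef_pos: [0.598, 0.0761, 0.3506]
tcp_rot: [-2.276, 2.161, -0.001]
wrist_force: [-0.1, -0.6, -0.9]
grip_width: 0.016
```

```bash
python3 look.py w7
python3 - <<'E'
from h import *
plan([.5979,.0754,.343],-87,-1)
E
```

```text
t 7.1 p [598.   76.1 350.6] yaw -87.0 tilt [0.0025 0.002 ] F [-0.1 -0.6 -0.9] w 16.0
[[1.1, 0.3, 7.8, -0.003, 0.002, 0.0, -1]]
```

View pics/w7.png

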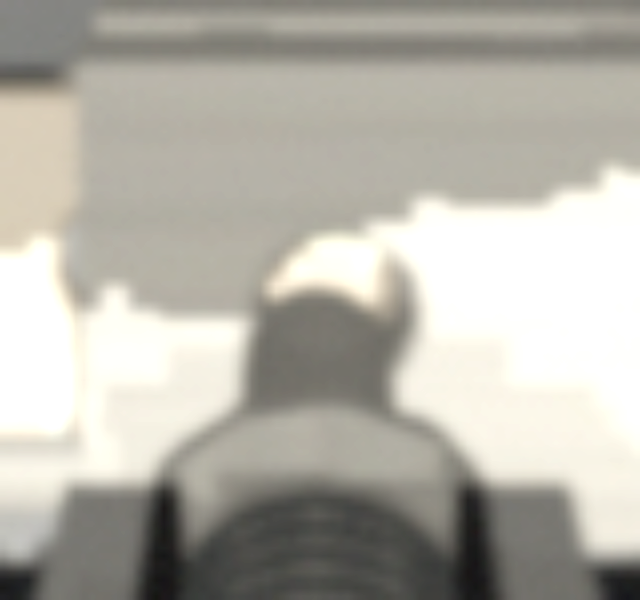

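View pics/w7s.png

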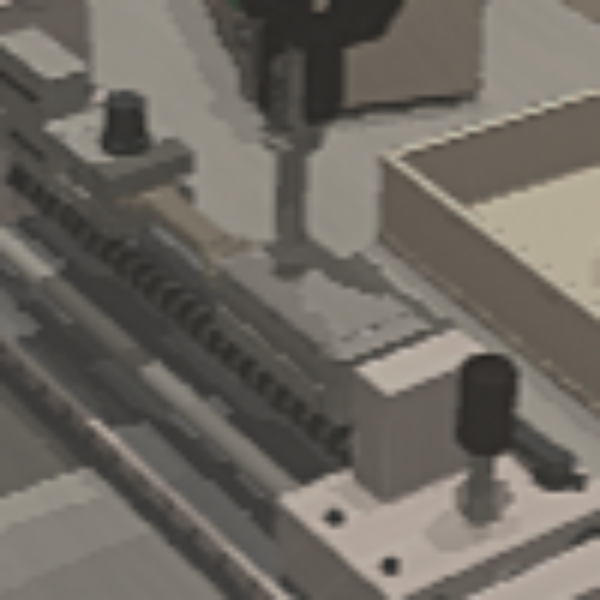

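Run:
```python
from h import *
import pickle
np.set_printoptions(precision=4,suppress=True)
st,_=pickle.load(open("w7.pkl","rb"))
b=atz("wrist",276.7,222.4,.108,st); print('bore',b)
tgt=b-goal(-87)@np.array([-.0002,.0007,.2304]);tgt[2]=.343;print(tgt);plan(tgt,-87,-1)
```

```text
bore [0.5976 0.0751 0.108 ]
[0.5983 0.075  0.343 ]
[[1.5, -0.1, 7.8, -0.003, 0.002, 0.0, -1]]
```

Call:
{"fn": "drive_tool", "kwargs": {
  "series": [
    [1.5,-0.1,4,-0.003,0.002,0,-1],
    [0,0,3,0,0,0,-1],
    [0,0,0,0,0,0,-1]
  ]
}}

```text
t: 7.45
eef_pos: [0.5984, 0.0752, 0.3436]
tcp_rot: [-2.28, 2.161, -0.0]
wrist_force: [-0.4, 0.2, -0.9]
grip_width: 0.0162
```

```bash
python3 look.py w8
python3 - <<'E'
from h import *
plan([.5983,.075,.340],-87,-1)
E
```

```text
t 7.45 p [598.4  75.2 343.6] yaw -86.9 tilt [0.0004 0.0002] F [-0.4  0.2 -0.9] w 16.2
[[0.1, 0.2, 4.0, -0.001, 0.0, 0.001, -1]]
```

View pics/w8.png

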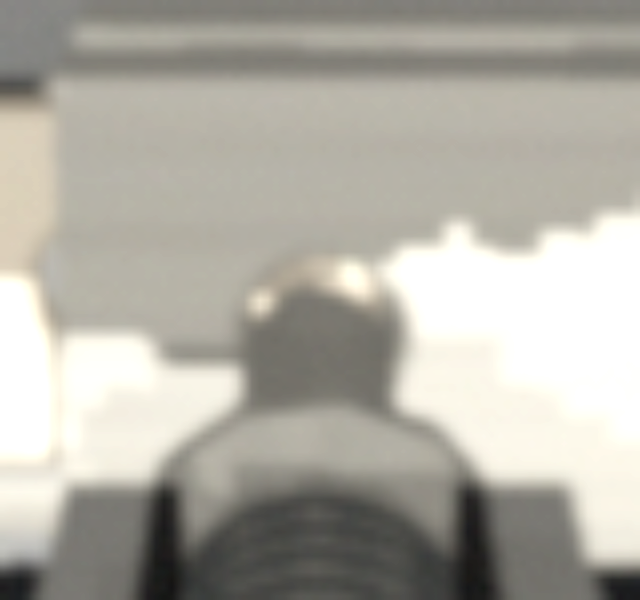

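View pics/w8s.png

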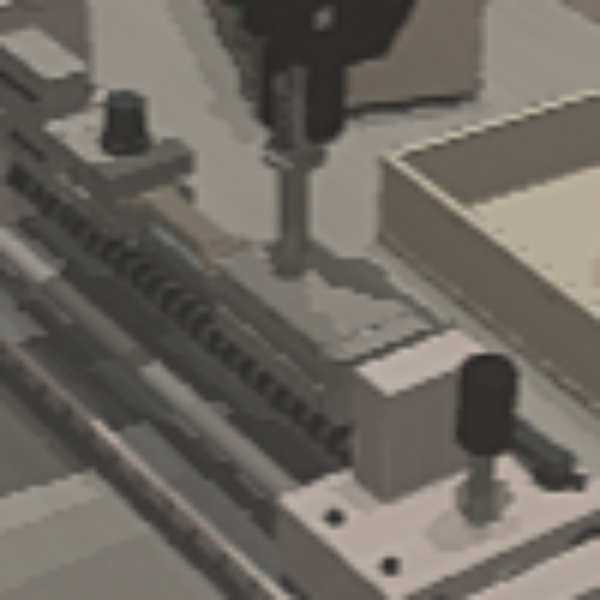

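Call:
{"fn": "drive_tool", "kwargs": {
  "series": [
    [0,0,3,0,0,0,-1],
    [0,0,2.5,0,0,0,-1],
    [0,0,2.5,0,0,0,-1]
  ]
}}

```text
t: 7.8
eef_pos: [0.5988, 0.075, 0.3362]
tcp_rot: [-2.278, 2.161, -0.002]
wrist_force: [-1.7, -0.6, 2.2]
grip_width: 0.016
```

Call:
{"fn": "drive_tool", "kwargs": {
  "series": [
    [0,0,2,0,0,0,-1],
    [0,0,2,0,0,0,-1]
  ]
}}

```text
t: 7.97
eef_pos: [0.5983, 0.0748, 0.3316]
tcp_rot: [-2.279, 2.162, 0.0]
wrist_force: [-0.0, -1.5, 0.5]
grip_width: 0.0159
```

```bash
python3 look.py w9
python3 - <<'E'
from h import *
plan([.5983,.075,.330],-87,-1)
E
```

```text
t 7.97 p [598.3  74.8 331.6] yaw -87.0 tilt [0.0002 0.0003] F [-0.  -1.5  0.5] w 15.9
[[-0.1, -0.0, 1.2, 0.0, 0.0, 0.001, -1]]
```

View pics/w9.png

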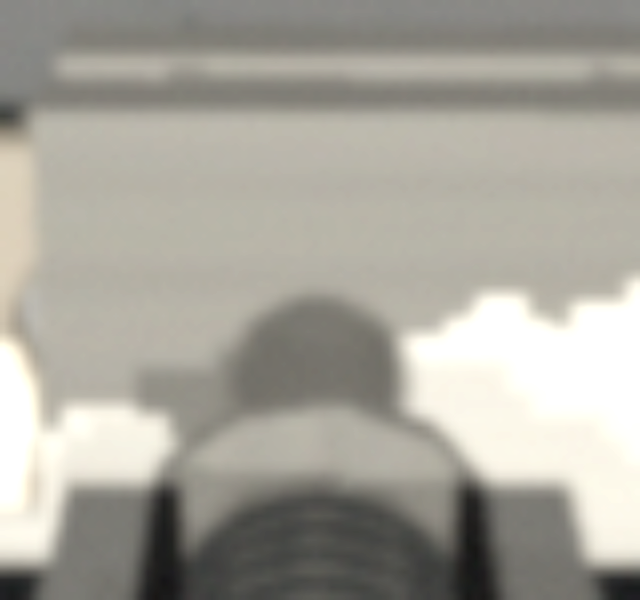

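View pics/w9s.png

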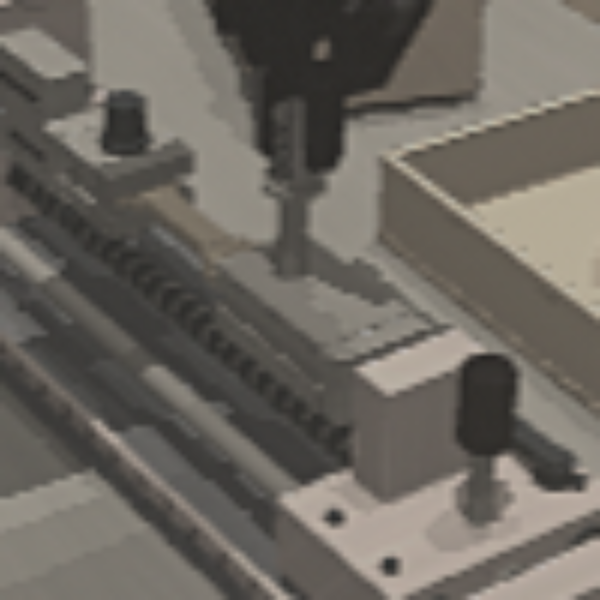

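Call:
{"fn": "drive_tool", "kwargs": {
  "series": [
    [0,0,1.5,0,0,0,-1],
    [0,0,1.5,0,0,0,-1]
  ]
}}

```text
t: 8.23
eef_pos: [0.5983, 0.0749, 0.3282]
tcp_rot: [-2.279, 2.162, 0.0]
wrist_force: [-0.2, -0.5, -0.9]
grip_width: 0.0159
```

Call:
{"fn": "drive_tool", "kwargs": {
  "series": [
    [0,0,1,0,0,0,-1]
  ]
}}

```text
t: 8.32
eef_pos: [0.5983, 0.0749, 0.327]
tcp_rot: [-2.279, 2.162, 0.0]
wrist_force: [-0.6, -0.6, -1.5]
grip_width: 0.0161
```

Call:
{"fn": "drive_tool", "kwargs": {
  "series": [
    [0,0,1,0,0,0,-1]
  ]
}}

```text
t: 8.4
eef_pos: [0.5983, 0.0748, 0.3259]
tcp_rot: [-2.279, 2.162, 0.0]
wrist_force: [0.1, 0.4, -0.4]
grip_width: 0.0157
```

Call:
{"fn": "drive_tool", "kwargs": {
  "series": [
    [0,0,1,0,0,0,-1]
  ]
}}

```text
t: 8.48
eef_pos: [0.5983, 0.0749, 0.3248]
tcp_rot: [-2.279, 2.162, 0.0]
wrist_force: [-1.6, -0.5, 1.1]
grip_width: 0.016
```

Call:
{"fn": "drive_tool", "kwargs": {
  "series": [
    [0,0,0.6,0,0,0,-1]
  ]
}}

```text
t: 8.57
eef_pos: [0.5984, 0.0748, 0.3243]
tcp_rot: [-2.279, 2.162, 0.0]
wrist_force: [-1.6, -1.1, 1.3]
grip_width: 0.0159
```

Call:
{"fn": "drive_tool", "kwargs": {
  "series": [
    [0,0,0.6,0,0,0,-1]
  ]
}}

```text
t: 8.65
eef_pos: [0.5985, 0.0748, 0.3241]
tcp_rot: [-2.279, 2.161, 0.0]
wrist_force: [-1.0, 0.6, 2.9]
grip_width: 0.0164
```

Call:
{"fn": "drive_tool", "kwargs": {
  "series": [
    [0,0,0.6,0,0,0,-1]
  ]
}}

```text
t: 8.73
eef_pos: [0.5985, 0.0748, 0.3238]
tcp_rot: [-2.279, 2.161, -0.0]
wrist_force: [-1.0, 0.6, 3.0]
grip_width: 0.0158
```

Call:
{"fn": "drive_tool", "kwargs": {
  "series": [
    [0,0,-2,0,0,0,-1],
    [-2,0,0,0,0,0,-1],
    [-3,0,0,0,0,0,-1]
  ]
}}

```text
t: 8.98
eef_pos: [0.5981, 0.0775, 0.3258]
tcp_rot: [2.276, -2.163, 0.003]
wrist_force: [-1.7, -3.4, 0.2]
grip_width: 0.0161
```

Call:
{"fn": "drive_tool", "kwargs": {
  "series": [
    [-3,0,0,0,0,0,-1],
    [-3,0,0,0,0,0,-1]
  ]
}}

```text
t: 9.15
eef_pos: [0.5979, 0.0819, 0.3257]
tcp_rot: [2.272, -2.163, 0.007]
wrist_force: [-1.7, -3.7, 0.8]
grip_width: 0.0161
```

```bash
python3 look.py w10
```

```text
t 9.15 p [597.9  81.9 325.7] yaw -87.2 tilt [ 0.     -0.0064] F [-1.7 -3.7  0.8] w 16.1
```

View pics/w10s.png

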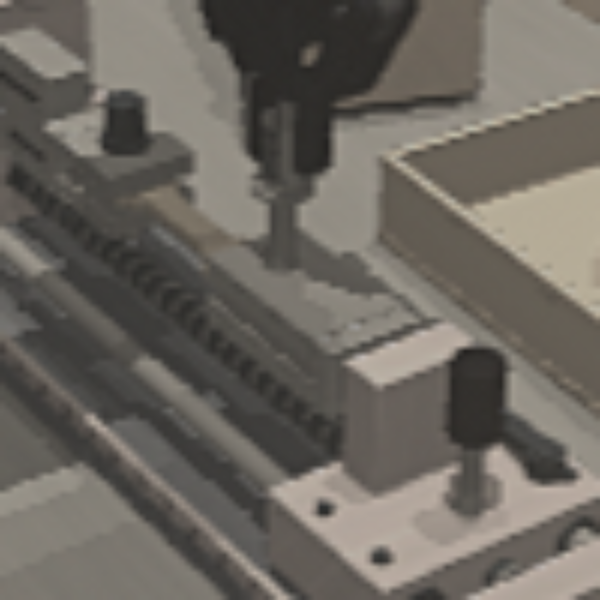

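Call:
{"fn": "drive_tool", "kwargs": {
  "series": [
    [-3,0,0,0,-0.004,0,-1],
    [-3,0,0,0,-0.002,0,-1],
    [-2,0,0,0,-0.002,0,-1]
  ]
}}

```text
t: 9.5
eef_pos: [0.5975, 0.0903, 0.3257]
tcp_rot: [-2.274, 2.166, 0.003]
wrist_force: [-0.9, -3.4, 0.6]
grip_width: 0.0158
```

```bash
python3 -c "
from h import *
show()"
```

```text
t 9.5 p [597.5  90.3 325.7] yaw -87.2 tilt [-0.0005  0.0018] F [-0.9 -3.4  0.6] w 15.8
```

Call:
{"fn": "drive_tool", "kwargs": {
  "series": [
    [-0.5,0,1.2,0,0,0,-1]
  ]
}}

```text
t: 9.58
eef_pos: [0.5975, 0.0915, 0.3247]
tcp_rot: [-2.275, 2.165, 0.003]
wrist_force: [-0.8, -2.7, 1.1]
grip_width: 0.0165
```

Call:
{"fn": "drive_tool", "kwargs": {
  "series": [
    [-0.8,0,0.8,0,0,0,-1]
  ]
}}

```text
t: 9.67
eef_pos: [0.5974, 0.0925, 0.3238]
tcp_rot: [-2.275, 2.165, 0.004]
wrist_force: [-0.8, -3.5, 0.8]
grip_width: 0.016
```

Call:
{"fn": "drive_tool", "kwargs": {
  "series": [
    [-0.8,0,0.6,0,0,0,-1]
  ]
}}

```text
t: 9.75
eef_pos: [0.5973, 0.0935, 0.3231]
tcp_rot: [-2.275, 2.164, 0.004]
wrist_force: [-2.1, -3.4, 1.2]
grip_width: 0.0158
```

Call:
{"fn": "drive_tool", "kwargs": {
  "series": [
    [-1,0,0.6,0,0,0,-1]
  ]
}}

```text
t: 9.83
eef_pos: [0.5972, 0.0945, 0.3225]
tcp_rot: [-2.275, 2.164, 0.003]
wrist_force: [-0.7, -4.5, 0.9]
grip_width: 0.0157
```

Call:
{"fn": "drive_tool", "kwargs": {
  "series": [
    [0,0,0.8,0,0,0,-1]
  ]
}}

```text
t: 9.92
eef_pos: [0.5973, 0.0945, 0.3217]
tcp_rot: [-2.275, 2.164, 0.003]
wrist_force: [-1.0, -3.3, 1.6]
grip_width: 0.0158
```

Call:
{"fn": "drive_tool", "kwargs": {
  "series": [
    [0,0,0.8,0,0,0,-1]
  ]
}}

```text
t: 10.0
eef_pos: [0.5973, 0.0944, 0.3209]
tcp_rot: [-2.275, 2.164, 0.003]
wrist_force: [-1.0, -3.1, 1.9]
grip_width: 0.016
```

Call:
{"fn": "drive_tool", "kwargs": {
  "series": [
    [0,0,0.8,0,0,0,-1]
  ]
}}

```text
t: 10.08
eef_pos: [0.5974, 0.0944, 0.32]
tcp_rot: [-2.275, 2.164, 0.003]
wrist_force: [-2.2, -3.5, 1.8]
grip_width: 0.0158
```

Call:
{"fn": "drive_tool", "kwargs": {
  "series": [
    [0,0,0.8,0,0,0,-1]
  ]
}}

```text
t: 10.17
eef_pos: [0.5974, 0.0943, 0.3192]
tcp_rot: [-2.275, 2.165, 0.003]
wrist_force: [-0.5, -3.6, 1.9]
grip_width: 0.016
```

Call:
{"fn": "drive_tool", "kwargs": {
  "series": [
    [0.3,0,1,0,0,0,-1]
  ]
}}

```text
t: 10.25
eef_pos: [0.5974, 0.0941, 0.3181]
tcp_rot: [-2.275, 2.164, 0.003]
wrist_force: [-2.4, -2.8, 0.8]
grip_width: 0.0158
```

Call:
{"fn": "drive_tool", "kwargs": {
  "series": [
    [0,0,1,0,0,0,-1]
  ]
}}

```text
t: 10.33
eef_pos: [0.5974, 0.0942, 0.317]
tcp_rot: [-2.275, 2.164, 0.003]
wrist_force: [-1.4, -2.9, 1.0]
grip_width: 0.0159
```

Call:
{"fn": "drive_tool", "kwargs": {
  "series": [
    [0,0,1,0,0,0,-1]
  ]
}}

```text
t: 10.42
eef_pos: [0.5973, 0.0941, 0.3159]
tcp_rot: [-2.275, 2.164, 0.003]
wrist_force: [-2.0, -3.7, 1.9]
grip_width: 0.016
```

Call:
{"fn": "drive_tool", "kwargs": {
  "series": [
    [0,0,1,0,0,0,-1]
  ]
}}

```text
t: 10.5
eef_pos: [0.5974, 0.0941, 0.3148]
tcp_rot: [-2.275, 2.164, 0.003]
wrist_force: [-1.5, -4.4, 1.5]
grip_width: 0.0161
```

Now past the specimen and into the lower ear. I'll continue in small steps.

Call:
{"fn": "drive_tool", "kwargs": {
  "series": [
    [0,0,1,0,0,0,-1],
    [0,0,1,0,0,0,-1]
  ]
}}

```text
t: 10.67
eef_pos: [0.5973, 0.0941, 0.3126]
tcp_rot: [-2.274, 2.165, 0.003]
wrist_force: [-1.2, -2.9, 2.0]
grip_width: 0.0159
```

Call:
{"fn": "drive_tool", "kwargs": {
  "series": [
    [0,0,1,0,0,0,-1],
    [0,0,1.2,0,0,0,-1]
  ]
}}

```text
t: 10.83
eef_pos: [0.5973, 0.0941, 0.3102]
tcp_rot: [-2.274, 2.164, 0.003]
wrist_force: [-0.3, -3.2, 1.2]
grip_width: 0.0159
```

Call:
{"fn": "drive_tool", "kwargs": {
  "series": [
    [0,0,1.2,0,0,0,-1],
    [0,0,1.2,0,0,0,-1]
  ]
}}

```text
t: 11.0
eef_pos: [0.5973, 0.0941, 0.3075]
tcp_rot: [-2.275, 2.165, 0.004]
wrist_force: [-1.9, -3.6, 1.0]
grip_width: 0.0158
```

Call:
{"fn": "drive_tool", "kwargs": {
  "series": [
    [0,0,1.2,0,0,0,-1],
    [0,0,1.2,0,0,0,-1]
  ]
}}

```text
t: 11.17
eef_pos: [0.5973, 0.0941, 0.3048]
tcp_rot: [-2.274, 2.165, 0.004]
wrist_force: [-2.8, -2.7, 1.8]
grip_width: 0.0158
```

```bash
python3 -c "
from h import *
show()"
```

```text
t 11.17 p [597.3  94.1 304.8] yaw -87.2 tilt [-0.0006  0.0028] F [-2.8 -2.7  1.8] w 15.8
```

Call:
{"fn": "drive_tool", "kwargs": {
  "series": [
    [0,0,1.2,0,0,0,-1],
    [0,0,1.2,0,0,0,-1],
    [0,0,1.2,0,0,0,-1]
  ]
}}

```text
t: 11.42
eef_pos: [0.5972, 0.094, 0.3007]
tcp_rot: [-2.274, 2.165, 0.004]
wrist_force: [-1.3, -3.9, 0.9]
grip_width: 0.0155
```

Call:
{"fn": "drive_tool", "kwargs": {
  "series": [
    [0,0,1.2,0,0,0,-1],
    [0,0,1.2,0,0,0,-1],
    [0,0,1.2,0,0,0,-1]
  ]
}}

```text
t: 11.67
eef_pos: [0.5972, 0.094, 0.2967]
tcp_rot: [-2.274, 2.165, 0.004]
wrist_force: [-1.1, -3.3, 1.7]
grip_width: 0.0159
```

Call:
{"fn": "drive_tool", "kwargs": {
  "series": [
    [0,0,1.2,0,0,0,-1],
    [0,0,1.2,0,0,0,-1]
  ]
}}

```text
t: 11.83
eef_pos: [0.5972, 0.094, 0.294]
tcp_rot: [-2.274, 2.165, 0.004]
wrist_force: [-1.3, -3.8, 1.3]
grip_width: 0.0161
```

Call:
{"fn": "drive_tool", "kwargs": {
  "series": [
    [0,0,1,0,0,0,-1],
    [0,0,1,0,0,0,-1]
  ]
}}

```text
t: 12.0
eef_pos: [0.5972, 0.094, 0.2923]
tcp_rot: [-2.274, 2.165, 0.004]
wrist_force: [-4.7, -3.7, 10.3]
grip_width: 0.0158
```

```bash
python3 look.py w11
```

```text
t 12.0 p [597.2  94.  292.3] yaw -87.2 tilt [-0.001  0.003] F [-4.7 -3.7 10.3] w 15.8
```

View pics/w11.png

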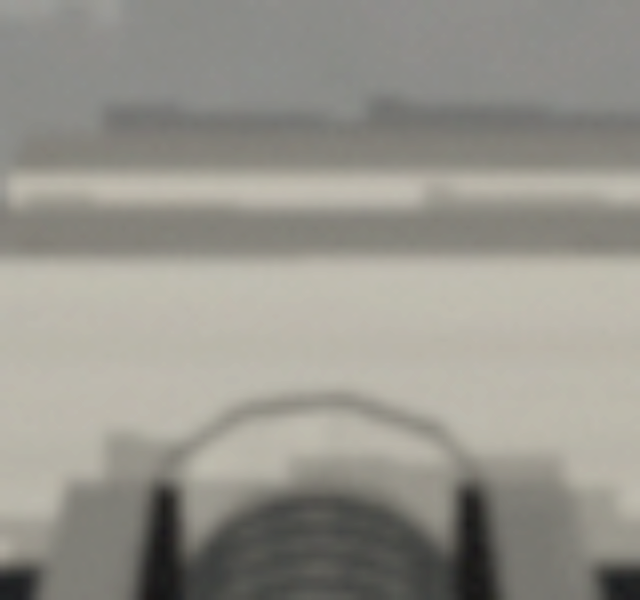

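View pics/w11s.png

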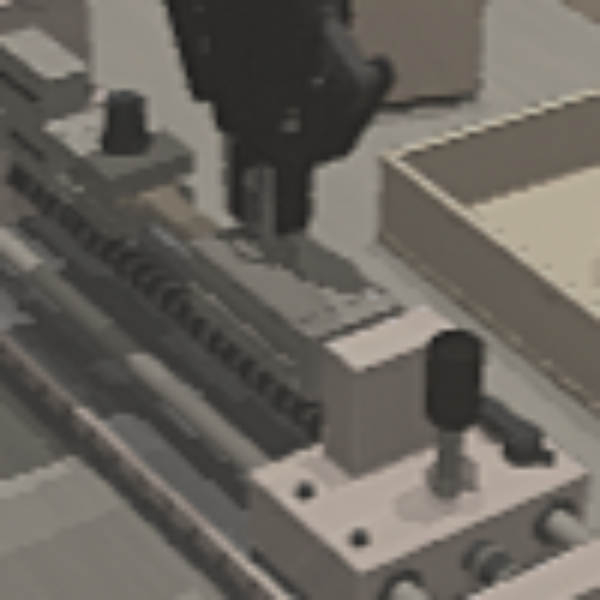

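The collar rests on the ear, with its arc at about (320,400) in the zoomed wrist view. I'll release, leaving half a millimetre of upward relief first.

Call:
{"fn": "drive_tool", "kwargs": {
  "series": [
    [0,0,0,0,0,0,-0.6],
    [0,0,0,0,0,0,-0.4],
    [0,0,0,0,0,0,0],
    [0,0,0,0,0,0,0.2],
    [0,0,0,0,0,0,0.2]
  ]
}}

```text
t: 12.52
eef_pos: [0.5978, 0.0983, 0.2921]
tcp_rot: [-2.272, 2.157, 0.008]
wrist_force: [-0.1, -0.8, -0.5]
grip_width: 0.0514
```

```bash
python3 look.py w12
python3 - <<'E'
import pickle,cv2
st,im=pickle.load(open("w12.pkl","rb")); cv2.imwrite("pics/w12f.png",im)
E
```

```text
t 12.52 p [597.8  98.3 292.1] yaw -87.0 tilt [0.0026 0.0098] F [-0.1 -0.8 -0.5] w 51.4
```

View pics/w12f.png

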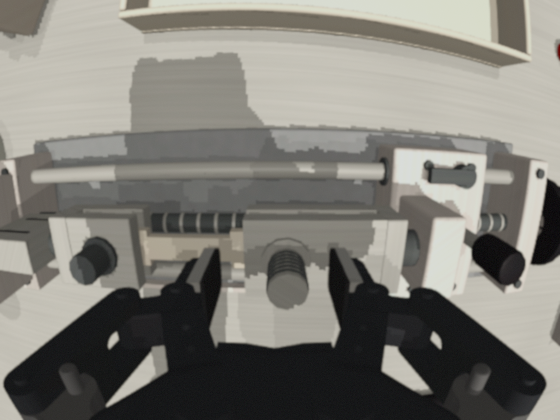

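The pin stands free at (287,280) between the open pads, so I'm lifting away.

Call:
{"fn": "drive_tool", "kwargs": {
  "series": [
    [3,0,-5,0,0,0,0.4],
    [0,0,-20,0,0,0,0.4],
    [0,0,-35,0,0,0,0.4],
    [0,0,-35,0,0,0,0.4],
    [0,0,0,0,0,0,0.4]
  ]
}}

```text
t: 13.03
eef_pos: [0.597, 0.094, 0.389]
tcp_rot: [-2.276, 2.16, 0.012]
wrist_force: [2.0, 0.4, 0.8]
grip_width: 0.0595
```

Call:
{"fn": "drive_tool", "kwargs": {
  "series": [
    [0,0,0,0,0,0,0.4],
    [0,0,0,0,0,0,0.4]
  ]
}}

```text
t: 13.2
eef_pos: [0.5975, 0.0936, 0.3918]
tcp_rot: [-2.273, 2.157, 0.008]
wrist_force: [0.9, -0.5, 0.1]
grip_width: 0.0597
```

Run:
```python
from h import *
import pickle
show()
st=read_state(); im=imaging.camera("wrist"); pickle.dump((st,im),open("w13.pkl","wb")); cv2.imwrite("pics/w13.png",im)
s=imaging.camera("side"); cv2.imwrite("pics/s13.png",cv2.resize(s[120:300,200:400],None,fx=3,fy=3))
cv2.imwrite("pics/s13f.png",s)
```

```text
t 13.2 p [597.5  93.6 391.8] yaw -87.0 tilt [0.0017 0.0096] F [ 0.9 -0.5  0.1] w 59.7
```

View pics/w13.png

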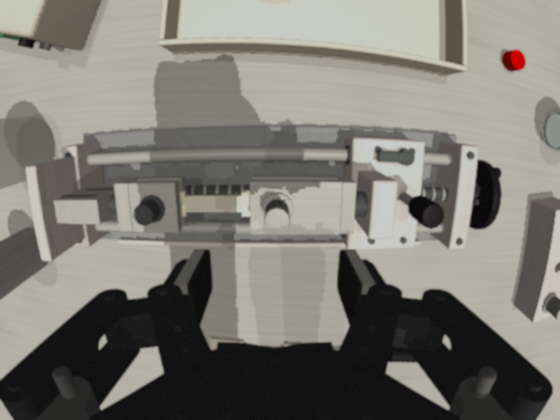

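View pics/s13f.png

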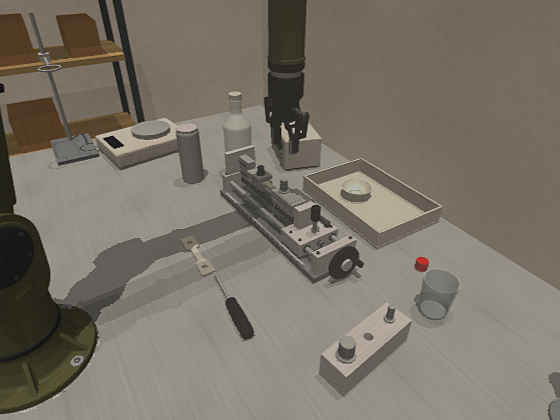

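View pics/s13.png

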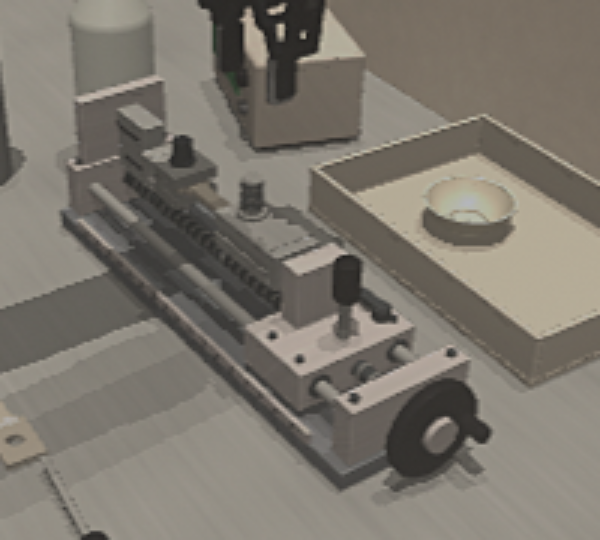

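The pin stands upright in the fork at (277,210) in the wrist view, with its collar on the ear. The gripper is clear and the other two pins are still in the rack.

```bash
python3 -c "
from rig import env
print(env.finish_job())"
```

```text
the job is handed in; nothing more can be done
None
```

The middle pin is in the moving fork, down through both ears and the specimen's eye, with its collar on the upper ear. It is let go and the job is handed in; no verdict was reported.

- **Carriage:** I did not push the knob. I dragged the carriage forward about 19 mm with the pin standing in its bore.
- **Finding the eye:** I first touched the specimen's face with the pin at a TCP height of 324 mm. I dragged on, pressing lightly, until the pin dropped below that height, about 19 mm from the starting bore position. Vision had predicted about 18 mm. The upward wrist force stayed at or below about 3 N throughout this probing and the passage through the eye.
- **Seating:** The pin went down freely until the upward force rose to about 10 N at a TCP height of 292.3 mm. From the height at which I gripped it, that puts the collar's underside at about 108 mm, which is the upper ear's top.
- **Last checks:** The wrist and side pictures show the pin upright with its collar on the ear. The gripper is about 60 mm open and clear. The thin and thick pins are still in the rack, and the bystanders in view look unmoved. The clock stood at about 13 s.

Two things were off. The gripper drifted about 4 mm while opening, but the pin stayed standing. The grip width read about 16 mm on a head given as 18 mm. The collar also appeared 2–4 mm off in the wrist camera, so I relied on the contact heights instead.

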